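Clamp the loaded capsule plate in its filling stand

TASK

Get the loaded capsule plate ready for filling: flip the filling stand's spring clip up so that it stays open, slide the plate into the stand between the two guides until it is fully home against the back stop, then bring the clip down so that its nose presses on the plate. The capsules are standing loose in the plate, so keep it flat and slide it, do not lift or tip it, and leave the jars, pot, dropper bottle and mortar standing where they are.

Things in the scene. Friction and masses are not known exactly. Their poses are not given: they have to be found in the camera images.
- capsule_plate: bare aluminium capsule plate, 8 x 6 holes, a capsule in each: flat block 110 mm (its x) x 90 mm (its y) x 20 mm thick, 0.2 to 0.4 kg, sliding on the worktop. Origin: centre of its underside. Its x points into the stand to within 40 degrees at the start. Too wide to grip; push its edges: two spread fingertips against an edge turn it square to them. It may start on either side of the line into the stand
- filling_stand: filling stand fixed to the worktop. Origin: worktop level under the centre of a fully home plate; x = the way the plate slides in, z up. Aluminium bed 3 mm thick, 150 mm wide, x -75 to 150 mm. Two black guide rails along x: inner faces at y = +-47.5 mm, 14 mm wide, tops at z 14 mm, x -60 to 62 mm
- stand_mouth (a point): middle of the stand's front edge (x = -100 mm, z = 3 mm in the stand's frame). The bed's lip is bevelled from z 0 here to z 3 mm at x = -75, so a pushed plate rides up on it. The guides flare outwards here, to about 130 mm apart
- back_stop (a point): middle of the back stop's face, at x = 55 mm, z = 10 mm in the stand's frame; the stop is 90 mm wide and its top is at z 16 mm
- clip_hinge (a point): centre of the clip's hinge axis (along the stand's y), fixed at x = 90 mm, z = 34 mm in the stand's frame, between two cheeks at y = +-34 mm, x 75 to 105 mm, tops at z 43 mm
- hold_clip (a joint): angle in rad of the sprung hold-down clip. 0 = shut with nothing under it (its nose bars the plate's way); about 0.20 = nose resting on a plate that is in; 1.70 = fully open. Over-centre spring: below 0.85 it drives itself shut, above 0.85 open, damped, within about 1 s, and it stays there. The spring's moment is at most about 0.4 N m, so 6 to 9 N at the tab or nose
- clip_nose (a point): centre of the clip's rubber nose roll, 10 mm diameter, 56 mm wide, at the end of a steel leaf 40 mm wide, 3 mm thick, that reaches 62 mm from the hinge towards the mouth, 0.295 rad below level at joint 0. Open (1.70) the leaf stands 81 degrees up; pushing it from behind towards the mouth, past the dead point, shuts the clip
- clip_thumb_tab (a point): top edge of the clip's flat thumb tab (34 mm wide, 7 mm thick, top 60 mm from the hinge), middle of its width. It stands straight up at joint 0; pushing it over backwards (stand +x), about the hinge, past the dead point lifts the nose and opens the clip; at 1.70 it lies back level, at z 25 to 38 mm
- jar_near: white screw-lid cream jar, 61 mm diameter, 46 mm tall; stands beside the way into the stand's mouth. Not part of the job. Origin: centre of its underside
- jar_far: squat cosmetic pot with a cream-coloured lid, 63 mm diameter, 34 mm tall; stands on the other side of the way into the stand's mouth (it may change places with jar_near). Not part of the job. Origin: centre of its underside
- jar_small: small white screw-lid cream jar, 45 mm diameter, 34 mm tall; stands close beside the plate at the start. Not part of the job. Origin: centre of its underside
- jar_orange: white screw-lid cream jar, 53 mm diameter, 40 mm tall; stands close beside the plate's other long side (it may change places with jar_small). Not part of the job. Origin: centre of its underside
- tincture: amber dropper bottle with a black teat, 33 mm diameter, 102 mm tall; stands beyond the stand, away from the robot. Not part of the job. Origin: centre of its underside
- mortar: white mortar, 143 mm diameter, 91 mm tall with its pestle; stands at the left, on the robot's side of the stand. Not part of the job. Origin: centre of its underside
There are look-alikes about, which are no part of the job. What is shaped like the capsule_plate but blue or yellow is not meant.

How it is judged:
On the way, in this order (a step that is already met when the one before it is completed fails the run):
1. the clip is flipped up and stays open (value of joint hold_clip above 1.3 rad), for 0.2 s.
2. the plate is slid fully home while the clip is open (x of capsule_plate in the frame of filling_stand between -0.004 and 0.004 m and y of capsule_plate in the frame of filling_stand between -0.005 and 0.005 m and angle between the x axis of capsule_plate and the x axis of filling_stand, either way round below 0.06 rad and angle between capsule_plate's own z axis and vertical below 0.05 rad and value of joint hold_clip above 1.3 rad), for 0.2 s.
At the end, for the whole second after the job is handed in: The plate lies flat in the stand, within 4 mm of fully home against the back stop, within 5 mm of the middle and 3 degrees of square, with the clip down on top of it (clip joint 0.14 to 0.25), all at rest (x of capsule_plate in the frame of filling_stand between -0.004 and 0.004 m and y of capsule_plate in the frame of filling_stand between -0.005 and 0.005 m and angle between the x axis of capsule_plate and the x axis of filling_stand, either way round below 0.06 rad and angle between capsule_plate's own z axis and vertical below 0.05 rad and value of joint hold_clip between 0.14 and 0.25 rad and linear speed of capsule_plate below 0.01 m/s and velocity of joint hold_clip below 0.1 rad/s); the robot touches nothing.
It fails at once if the capsule plate is tipped by more than about 17 degrees or lifted off (its underside over 35 mm up) (angle between capsule_plate's own z axis and vertical above 0.3 rad or height (world z) of capsule_plate above 0.035 m).
It fails at once if a jar, the pot, the bottle or the mortar is shoved more than 3 cm or knocked over (distance of any of jar_near, jar_far, jar_small, jar_orange, tincture, mortar from where it was at the start of the episode above 0.03 m or angle between any of jar_near, jar_far, jar_small, jar_orange, tincture, mortar's own z axis and vertical above 0.5 rad).
It also fails if it takes over 72 s, if anything falls off the work surface, if the arm or the gripper's body presses on something with over 40 N, if the wrist force passes 120 N, or if a joint passes its speed limit or range.

ROBOT

A 7-joint arm with a two-finger parallel gripper is mounted at the origin on a cart in front of the work surface, level with it; the furniture and walls round the work are solid. World frame = base frame: x ahead of the robot, y to its left, z up, the work surface at z = 0. Lengths are in m, angles in rad, forces in N, time in s.
With the tool pointing down it reaches from about 0.425 to 0.925 m from the base axis. Payload 6.8 kg.
Tool frame: the origin (TCP) lies midway between the tips of the shut fingers; the grasp point (between the pads) lies 19 mm behind it; z points along the fingers, y is the line along which they close (so a half turn about z gives the same grasp; the last joint's range is limited). The gripper opens to 88 mm and grips with 3 to 60 N. Pads are 20 mm wide; open, the fingers measure 115 mm over their backs; the gripper's body (75 mm by 178 mm) begins 61 mm behind the grasp point.
Start: joints at [-1.424, 0.477, 0.022, 1.555, -0.011, 1.109, -0.083], TCP at [0.17, 0.653, 0.223] pointing down, gripper open.
Joint ranges: [-2.96, 2.96], [-0.34, 2.1], [-1.41, 1.46], [0.24, 2.44], [-1.37, 4.51], [0.17, 1.92], [-2.96, 2.96]. Speed limits (rad/s): [2.39, 2.39, 3.14, 3.14, 3.14, 3.14, 3.14].

INTERFACE

Orientations are given as a unit quaternion [x, y, z, w].
In Python, from cell import monitor, get_image, camera_model, order gives the robot as it stands.
- The arm moves only by the tool carry_out, never from a script. Its argument "plan" is text: rows parted by semicolons, each of 5 numbers parted by spaces: the shift along the tool's x, y, z as a fraction of full scale, then the turn about the tool's z as a fraction of full scale, then the closure, from 0 (fully open) to 1 (shut). A call has 1 to 10 rows; each row is the pose to reach, as a shift and turn from the pose commanded when the call began, along the tool's axes at that moment; what a row does not reach only later rows make up. Full scale, the value 1, is 250 mm for a shift and 45 degrees for a turn. A row lasts 1/10 s, in which the tool goes at most 50 mm and 8.59 degrees, less where a joint would pass 70% of its speed; a pose out of reach is approached as far as the arm can. A call with a number of a shift or a turn outside -1 to 1 is refused whole. A call with a gripper value outside its range is refused whole. The fingers move at their own pace and stop on an object; "grip_force" is the grip in N (left out, the last holds). Time passes only in rows, so rows that repeat a pose let the fingers close. It gives the time, the measured TCP pose, the force, the opening and the grip force at its end, in the units of the state.
- monitor.get_state(): the state, without advancing time (a new reading comes with each control period).
- get_image(name): name is "scene" or "top"; returns (picture, depth): 400x640x3 uint8, red, green, blue; 400x640 float32, m along the optical axis (not along the pixel's ray), 0 where there is no reading.
- camera_model(name): a dict with "K" (3x3 intrinsics, pixels), "k1" (the pictures are not rectified: a ray, as slopes to the right and down, at radius r is drawn at 1 + k1 r^2 times it, then the intrinsics apply), "R" (3x3) and "t" (3): a world point X has camera coordinates R X + t. Camera axes: x right, y down, z forward; pixel columns grow to the right and rows downward; lengths in m; the calibration is good to about 2 mm. A picture is of the moment at which its call begins. camera_model takes no time and is no camera call.
- order.hand_in(): hands the job in; it is judged then, once.
The state is a dict: "t": time; "q": joint angles; "qd": joint speeds; "effort": joint torques, N m; "tool_pos": TCP position; "eef_rot": TCP orientation; "ft_force": force on the tool from outside, world axes, zero at the start; "moment": the same for the moment, N m; "width": finger opening in m; "grip_force": force on a finger pad.
Only numpy, scipy, OpenCV 4.12 (cv2) and the standard library are available. Lean on these libraries where they do the work, as an engineer would, in place of code of your own. Each camera call takes 0.05 s, during which the arm holds its last target. There are 200 camera calls.

## Working session

There is one attempt and no reset: what is moved stays moved. The work goes in short steps, Python scripts to look and compute and a tool call to move; the robot and the scene stay as the last step left them, time stands still between calls to the robot, and variables do not carry over. Pictures are saved under pics/ and viewed, at most 10 in all, crops included, and the job is handed in when it is done.

Besides the shell and the picture viewer there is one more tool, called as name(argument=value, ...) on one line, values as JSON. carry_out: Moves the arm, as the interface text tells. Its arguments: {"type":"object","properties":{"plan":{"type":"string"},"grip_force":{"type":"number"}},"required":["plan"]}

```bash
mkdir -p pics; cat > h.py <<'E'
import numpy as np, cv2
from cell import monitor, get_image, camera_model, order
def grab(n,f=None):
    im,d=get_image(n)
    if f: cv2.imwrite('pics/'+f,im[:,:,::-1])
    return im,d
def slopes(n,uv):
    c=camera_model(n);uv=np.atleast_2d(np.array(uv,float));K=c['K']
    s=np.c_[(uv[:,0]-K[0][2])/K[0][0],(uv[:,1]-K[1][2])/K[1][1]]
    r=s.copy()
    for _ in range(20): r=s/(1+c['k1']*(r**2).sum(1,keepdims=True))
    return r
def onplane(n,uv,z):
    c=camera_model(n);R=np.array(c['R']);t=np.array(c['t'])
    s=slopes(n,uv);d=np.c_[s,np.ones(len(s))]@R;o=-R.T@t
    return o+d*((z-o[2])/d[:,2])[:,None]
def bydepth(n,uv,dep):
    c=camera_model(n);R=np.array(c['R']);t=np.array(c['t'])
    s=slopes(n,uv);return (np.c_[s,np.ones(len(s))]*np.array(dep).reshape(-1,1)-t)@R
def cloud(n,d):
    v,u=np.nonzero(d>0);return np.c_[u,v],bydepth(n,np.c_[u,v],d[v,u])
E
python3 - <<'E'
from h import *
a,d=grab('scene','s0.png');b,e=grab('top','t0.png')
np.savez('first.npz',a=a,d=d,b=b,e=e)
for n in('scene','top'):
    c=camera_model(n);print(n,-np.array(c['R']).T@np.array(c['t']),np.round(c['R'],2).tolist(),c['k1'])
s=monitor.get_state();print(s)
E
```

```text
scene [-0.56461059 -0.68134252  1.05683901] [[0.47, -0.88, -0.02], [-0.54, -0.26, -0.8], [0.7, 0.38, -0.6]] -0.0036709434828744478
top [-0.18563517 -0.3956955   1.61436579] [[0.41, -0.91, 0.01], [-0.8, -0.37, -0.47], [0.43, 0.19, -0.88]] -0.03115576250308239
{'t': 0.1, 'q': array([-1.42409032,  0.47767865,  0.02232903,  1.55628436, -0.01147901,
        1.10930456, -0.0831117 ]), 'qd': array([ 0.00091956, -0.00252668,  0.0003831 , -0.00325419,  0.00054169,
       -0.0009749 , -0.00081596]), 'effort': array([ 3.81866586e-03, -5.84096718e+01,  1.53983563e+00, -2.73317045e+01,
       -5.42296004e-02,  1.30960296e-02,  3.88759190e-05]), 'tool_pos': array([0.17001615, 0.65270945, 0.2218335 ]), 'eef_rot': array([ 1.27043468e-01,  9.91896849e-01, -7.72533804e-04, -3.71395621e-05]), 'ft_force': array([0.14840548, 0.03146345, 0.34000173]), 'moment': array([-0.03185795, -0.00612408, -0.03000942]), 'grip_force': 0.0, 'width': 0.08762772710139136}
```

View pics/s0.png

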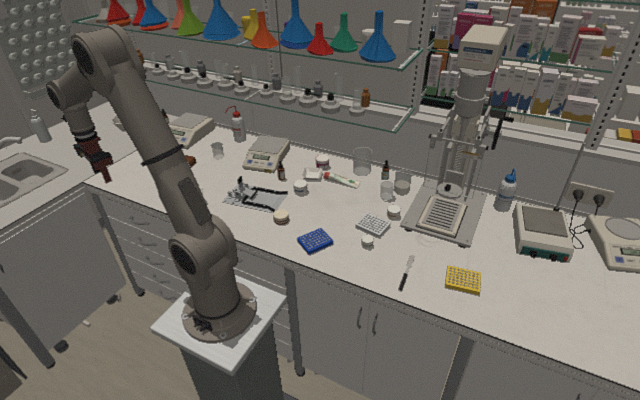

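View pics/t0.png

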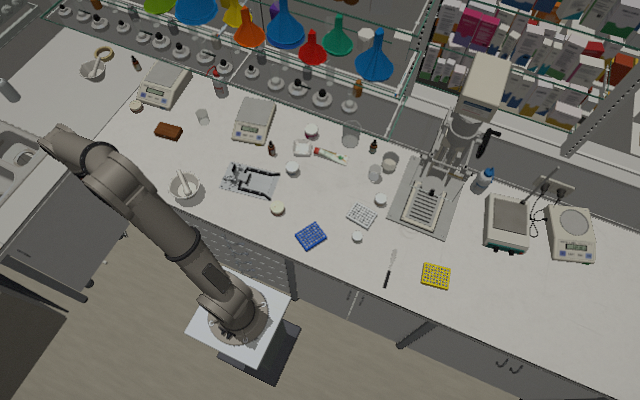

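The plate is at about top (362,215) and scene (374,225). The stand is at top (250,180), with jars at top (277,208), (292,168), (357,237) and (380,200). Next I'll enlarge the relevant area.

```bash
python3 - <<'E'
from h import *
f=np.load('first.npz')
t=cv2.resize(f['b'][150:250,210:400],None,fx=4,fy=4,interpolation=cv2.INTER_CUBIC)
s=cv2.resize(f['a'][165:255,215:410],None,fx=4,fy=4,interpolation=cv2.INTER_CUBIC)[:200*1]
cv2.imwrite('pics/tc.png',t[:,:,::-1])
s=cv2.resize(f['a'][165:255,215:410],None,fx=4,fy=4,interpolation=cv2.INTER_CUBIC)
cv2.imwrite('pics/sc.png',s[:,:,::-1])
for n,i,k in(('top','b','e'),('scene','a','d')):
    uv,P=cloud(n,f[k])
    for nm,tp in (('plate',(362,215)),('stand',(250,180)),('jA',(277,208)),('jB',(292,168)),('jC',(357,237)),('jD',(380,200))) if n=='top' else (('plate',(374,225)),('stand',(255,193)),('jA',(281,216)),('jB',(300,187)),('jC',(367,241)),('jD',(393,212))):
        z=f[k][tp[1],tp[0]];print(n,nm,tp,bydepth(n,[tp],[z]).round(3))
E
```

```text
top plate (362, 215) [[ 0.596 -0.289  0.022]]
top stand (250, 180) [[ 0.56   0.25  -0.002]]
top jA (277, 208) [[0.469 0.062 0.031]]
top jB (292, 168) [[0.671 0.086 0.05 ]]
top jC (357, 237) [[ 0.485 -0.307  0.036]]
top jD (380, 200) [[ 0.689 -0.336  0.039]]
scene plate (374, 225) [[ 0.587 -0.293  0.02 ]]
scene stand (255, 193) [[0.553 0.249 0.025]]
scene jA (281, 216) [[0.455 0.053 0.038]]
scene jB (300, 187) [[0.654 0.079 0.045]]
scene jC (367, 241) [[ 0.475 -0.309  0.035]]
scene jD (393, 212) [[ 0.677 -0.338  0.037]]
```

View pics/tc.png

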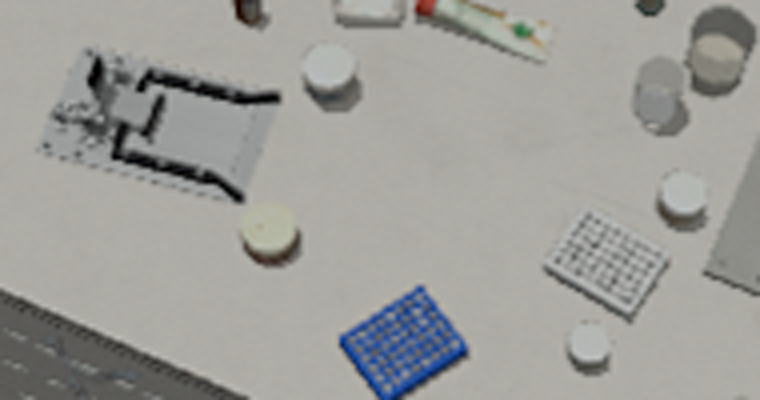

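View pics/sc.png

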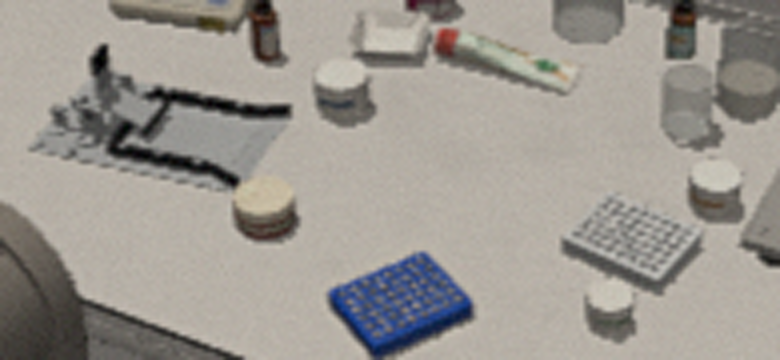

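```bash
python3 - <<'E'
from h import *
o=np.array([210,150])
def T(p,z,s=4): return onplane('top',np.array(p)/4+o-0.375,z)[:,:2]
def S(p,z): return onplane('scene',np.array(p)/4+[215,165]-0.375,z)[:,:2]
p=T([(592,208),(670,262),(630,320),(545,268)],.02);print('plateT',p.round(3).tolist(),p.mean(0))
p2=S([(615,193),(702,238),(658,287),(563,240)],.02);print('plateS',p2.round(3).tolist(),p2.mean(0))
print('bed back T',T([(88,48),(38,152)],.003).round(3).tolist(),'front',T([(282,97),(240,200)],.003).round(3).tolist())
# refined: plate via minAreaRect of bright/height points
f=np.load('first.npz')
for n,k in(('top','e'),('scene','d')):
    uv,P=cloud(n,f[k])
    for nm,c,r,z0,z1 in(('plate',(.59,-.29),.09,.010,.03),('rails',(.56,.2),.15,.008,.02)):
        m=(np.hypot(P[:,0]-c[0],P[:,1]-c[1])<r)&(P[:,2]>z0)&(P[:,2]<z1)
        q=P[m]; print(n,nm,m.sum(),cv2.minAreaRect(q[:,:2].astype(np.float32)),np.median(q[:,2]))
# dark pixels -> rails at z=.014
for n,i,box in(('top','b',(215,280,160,202)),('scene','a',(220,290,175,214))):
    im=f[i].astype(int); u0,u1,v0,v1=box
    v,u=np.nonzero(im[v0:v1,u0:u1].max(2)<60); X=onplane(n,np.c_[u+u0,v+v0],.014)[:,:2]
    np.save(n+'_dark.npy',X); print(n,len(X),X.min(0),X.max(0))
for n,L in(('top',[('A',277,208,.034),('B',292,168,.046),('C',357,237,.034),('D',380,200,.04)]),('scene',[('A',281,214,.034),('B',300,183,.046),('C',367,238,.034),('D',393,208,.04)])):
    for nm,u,v,z in L: print(n,nm,onplane(n,[(u,v)],z).round(3))
E
```

```text
plateT [[0.651, -0.247], [0.624, -0.349], [0.541, -0.334], [0.561, -0.227]] [ 0.59413735 -0.28927929]
plateS [[0.648, -0.245], [0.62, -0.348], [0.534, -0.335], [0.557, -0.227]] [ 0.5901069  -0.28838501]
bed back T [[0.61, 0.376], [0.463, 0.357]] front [[0.645, 0.136], [0.504, 0.119]]
top plate 493 ((0.5918079018592834, -0.28606846928596497), (0.16741621494293213, 0.13466830551624298), 0.7872630953788757) 0.02113021035147878
top rails 498 ((0.561638355255127, 0.2019866406917572), (0.27512720227241516, 0.2919706702232361), 52.966365814208984) 0.011938582408694002
scene plate 484 ((0.6093876361846924, -0.28639689087867737), (0.11180774867534637, 0.13666567206382751), 81.8845443725586) 0.0204918631754508
scene rails 338 ((0.5942937731742859, 0.2069343626499176), (0.2450173944234848, 0.23018305003643036), 87.81936645507812) 0.013521044866185529
top 219 [0.48803773 0.11506338] [0.63632472 0.35482355]
scene 221 [0.48202732 0.11763626] [0.73350509 0.39668401]
top A [[0.467 0.061 0.034]]
top B [[0.673 0.087 0.046]]
top C [[ 0.486 -0.307  0.034]]
top D [[ 0.689 -0.336  0.04 ]]
scene A [[0.47  0.063 0.034]]
scene B [[0.68  0.094 0.046]]
scene C [[ 0.491 -0.302  0.034]]
scene D [[ 0.698 -0.33   0.04 ]]
```

```bash
cat >> h.py <<'E'
import json,os,sys
def stand():
    return json.load(open('stand.json'))
def s2w(x,y):
    O,a=stand();return np.array([O[0]+x*np.cos(a)-y*np.sin(a),O[1]+x*np.sin(a)+y*np.cos(a)])
def w2s(X):
    O,a=stand();r=np.atleast_2d(X)[:,:2]-O;return np.c_[r@[np.cos(a),np.sin(a)],r@[-np.sin(a),np.cos(a)]]
def pose():
    from scipy.spatial.transform import Rotation as Ro
    s=monitor.get_state();return np.array(s['tool_pos']),Ro.from_quat(s['eef_rot']).as_matrix(),s
def go(x,y,z,dyaw=None):
    "target TCP in stand frame, dyaw=wanted tool-y yaw (deg) rel. to stand y; prints fractions"
    p,R,s=pose();w=np.r_[s2w(x,y),z];t=R.T@(w-p)/.25
    yaw=np.degrees(np.arctan2(R[1,1],R[0,1]));want=np.degrees(stand()[1])+90+(dyaw or 0)
    d=(want-yaw+90)%180-90
    print('t',round(s['t'],2),'at stand',w2s(p).round(4).tolist(),round(p[2],4),'frac',t.round(3).tolist(),'turn',round(-d/45,3),'F',np.round(s['ft_force'],1).tolist())
E
python3 - <<'E'
from h import *
O=[.559,.222];a=np.radians(98.5)
json.dump([O,a],open('stand.json','w'))
for n in('top','scene'):
    q=w2s(np.load(n+'_dark.npy'))
    for s in(1,-1):
        m=(q[:,0]>-50)&(q[:,0]<35)&(q[:,1]*s>.035)&(q[:,1]*s<.08)&(abs(q[:,0])<.05)
        k=np.polyfit(q[m,0],q[m,1],1);print(n,s,m.sum(),k.round(4),q[m,1].min().round(4),q[m,1].max().round(4))
    m=(abs(q[:,1])<.04)&(q[:,0]>.03)&(q[:,0]<.08);print('stop',m.sum(),np.median(q[m],0).round(4),q[m,0].min(),q[m,0].max())
    m=(q[:,0]<-.06)&(abs(q[:,1])<.08);print('flare xmin',q[m].min(0).round(3),q[m].max(0).round(3))
print('jars A,B',w2s([[.468,.062],[.676,.09]]).round(3).tolist(),'C,D',w2s([[.488,-.305],[.693,-.333]]).round(3).tolist())
b=onplane('top',np.array([(340,340),(422,288),(468,350),(390,400)])/4+[210,150],.02);print('blue',w2s(b).round(3).tolist())
m=onplane('top',[(185,187),(271,150),(185,190)],.06);print('mortar,tinct',w2s(m).round(3).tolist())
p=w2s([[0.651,-0.247],[0.624,-0.349],[0.541,-0.334],[0.561,-0.227]]);print('plate',p.round(3).tolist(),p.mean(0))
f=np.load('first.npz');uv,P=cloud('scene',f['d']);q=w2s(P)
m=(q[:,0]>.06)&(q[:,0]<.14)&(abs(q[:,1])<.06)&(P[:,2]>.055)&(P[:,2]<.12);print('tab',m.sum(),np.median(q[m],0),P[m,2].max())
uv,P=cloud('top',f['e']);q=w2s(P)
m=(q[:,0]>.04)&(q[:,0]<.14)&(abs(q[:,1])<.06)&(P[:,2]>.055)&(P[:,2]<.12);print('tab',m.sum(),np.median(q[m],0),P[m,2].max())
go(.062,0,.16)
E
```

```text
top 1 52 [-0.0041  0.0586] 0.0514 0.065
top -1 50 [ 0.0062 -0.0498] -0.0575 -0.0434
stop 31 [0.0388 0.0123] 0.030043881590555134 0.06706308050376966
flare xmin [-0.097 -0.064] [-0.061  0.074]
scene 1 55 [-0.0065  0.0626] 0.0528 0.0707
scene -1 46 [-0.0006 -0.0456] -0.0548 -0.038
stop 32 [0.0415 0.0135] 0.03344851952393232 0.0695035053454287
flare xmin [-0.095 -0.06 ] [-0.062  0.078]
jars A,B [[-0.145, 0.114], [-0.148, -0.096]] C,D [[-0.511, 0.148], [-0.569, -0.05]]
blue [[-0.257, 0.209], [-0.324, 0.126], [-0.391, 0.182], [-0.327, 0.259]]
mortar,tinct [[0.271, 0.14], [-0.031, -0.152], [0.265, 0.154]]
plate [[-0.477, -0.022], [-0.574, 0.02], [-0.547, 0.1], [-0.444, 0.064]] [-0.51084464  0.04070475]
tab 42 [0.09322634 0.00732242] 0.09855878906283405
tab 31 [0.09015342 0.00339781] 0.1024910740664145
t 0.1 at stand [[0.4835, 0.321]] 0.2218 frac [-1.843, -1.047, 0.249] turn 1.487 F [0.1, 0.0, 0.3]
```

```bash
python3 - <<'E'
from h import *
json.dump([(s2w(.004,.004)).tolist(),stand()[1]],open('stand.json','w'));print(stand());go(.062,0,.16)
E
```

```text
[[0.554452698902034, 0.22536482580892925], 1.7191493132144147]
t 0.1 at stand [[0.4795, 0.317]] 0.2218 frac [-1.822, -1.038, 0.249] turn 1.487 F [0.1, 0.0, 0.3]
```

carry_out(plan="-0.15 -0.1 0 0.18 1; -0.3 -0.2 0 0.36 1; -0.45 -0.3 0 0.54 1; -0.6 -0.4 0 0.72 1; -0.75 -0.5 0 0.9 1; -0.9 -0.55 0 1 1; -1 -0.6 0 1 1; -1 -0.6 0 1 1; -1 -0.6 0 1 1")

```text
t: 1.0
tool_pos: [0.3743, 0.4447, 0.2224]
eef_rot: [0.497, 0.867, -0.0, -0.0]
ft_force: [0.1, 0.4, -0.9]
width: 0.0189
grip_force: 0.0
```

```bash
python3 -c "
from h import *
go(.055,0,.14)"
```

```text
t 1.0 at stand [[0.2436, 0.1458]] 0.2224 frac [-0.917, 0.261, 0.329] turn 0.485 F [0.1, 0.4, -0.9]
```

carry_out(plan="-0.18 0.05 0 0.1 1; -0.36 0.1 0 0.2 1; -0.54 0.15 0 0.3 1; -0.72 0.21 0.05 0.4 1; -0.9 0.26 0.15 0.485 1; -0.917 0.261 0.25 0.485 1; -0.917 0.261 0.25 0.485 1; -0.917 0.261 0.25 0.485 1")

```text
t: 1.8
tool_pos: [0.5451, 0.2825, 0.1599]
eef_rot: [0.651, 0.759, -0.001, -0.001]
ft_force: [-0.1, 0.2, 0.2]
width: 0.0003
grip_force: 0.0
```

```bash
python3 -c "
from h import *
go(.055,0,.07)
a,d=grab('scene','s1.png');cv2.imwrite('pics/s1c.png',cv2.resize(a[110:230,200:330],None,fx=4,fy=4,interpolation=cv2.INTER_CUBIC)[:,:,::-1])"
```

```text
t 1.8 at stand [[0.0578, 0.0008]] 0.1599 frac [-0.012, 0.004, 0.36] turn 0.006 F [-0.1, 0.2, 0.2]
```

View pics/s1c.png

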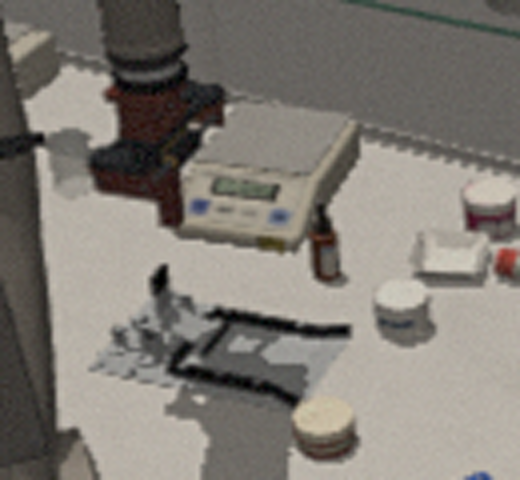

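carry_out(plan="-0.02 0 0.12 0 1; -0.02 0 0.24 0 1; -0.02 0 0.33 0 1; -0.02 0 0.34 0 1")

```text
t: 2.25
tool_pos: [0.5451, 0.2772, 0.074]
eef_rot: [0.651, 0.759, -0.001, -0.001]
ft_force: [-1.1, 0.3, -0.3]
width: 0.0004
grip_force: 0.0
```

carry_out(plan="0.04 0 0 0 1; 0.08 0 0 0 1; 0.12 0 0.01 0 1; 0.16 0 0.02 0 1; 0.2 0 0.03 0 1; 0.24 0 0.05 0 1; 0.28 0 0.06 0 1; 0.32 0 0.07 0 1; 0.32 0 0.07 0 1")

```text
t: 3.15
tool_pos: [0.5343, 0.3581, 0.0578]
eef_rot: [0.651, 0.759, 0.001, -0.001]
ft_force: [-0.4, -0.3, -0.7]
width: 0.0004
grip_force: 0.0
```

```bash
python3 -c "
from h import *
go(-.515,.037,.15)
"
```

```text
t 3.15 at stand [[0.1343, 0.0003]] 0.0578 frac [-2.596, -0.16, -0.374] turn 0.007 F [-0.4, -0.3, -0.7]
```

carry_out(plan="0 0 -0.18 0 1; 0 0 -0.36 0 1; 0 0 -0.5 0 1; -0.2 0 -0.5 0 0.5; -0.4 0 -0.5 0 0.35; -0.6 0 -0.5 0 0.35; -0.8 0 -0.5 0 0.35; -1 0 -0.5 0 0.35; -1 0 -0.5 0 0.35")

```text
t: 4.05
tool_pos: [0.5736, 0.0981, 0.1838]
eef_rot: [0.657, 0.754, -0.001, 0.002]
ft_force: [-0.3, -0.4, 0.0]
width: 0.0448
grip_force: 0.0
```

```bash
python3 -c "
from h import *
print(pose()[2]['width'])
a,d=grab('top')
cv2.imwrite('pics/t2c.png',cv2.resize(a[140:250,200:400],None,fx=4,fy=4,interpolation=cv2.INTER_CUBIC)[:,:,::-1])
uv,P=cloud('top',d);q=w2s(P)
m=(q[:,0]>.04)&(q[:,0]<.16)&(abs(q[:,1])<.045)&(P[:,2]>.02);
for lo,hi in((.02,.045),(.045,.07),(.07,.12)):
  k=m&(P[:,2]>lo)&(P[:,2]<hi);print(lo,k.sum(),np.median(q[k],0))
go(-.65,.09,.1,-21)
"
```

```text
0.04475162390549094
0.02 139 [0.10388464 0.00389843]
0.045 16 [ 0.08355621 -0.00248968]
0.07 33 [ 0.07731698 -0.00486035]
t 4.1 at stand [[-0.1241, -0.0005]] 0.1835 frac [-2.105, -0.349, 0.335] turn 0.459 F [-0.6, 0.4, 0.3]
```

View pics/t2c.png

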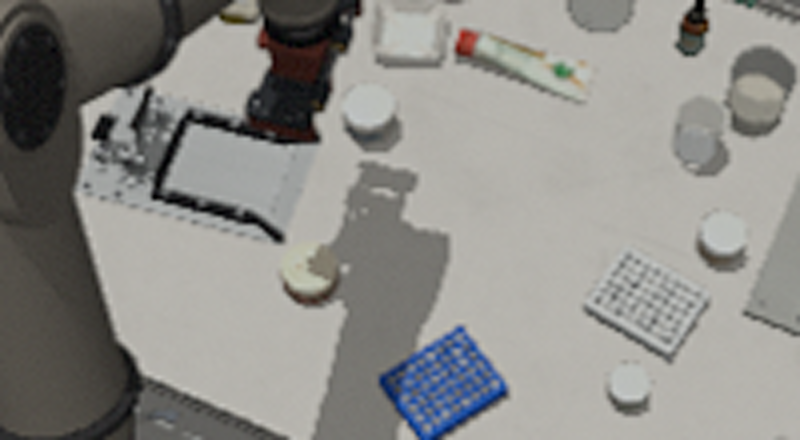

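```bash
python3 -c "
from h import *
go(-.604,.071,.1,-21.2);print(s2w(-.604,.071),w2s([[.592,-.289]]))
"
```

```text
t 4.1 at stand [[-0.1241, -0.0005]] 0.1835 frac [-1.921, -0.274, 0.335] turn 0.463 F [-0.6, 0.4, 0.3]
[ 0.57350946 -0.38249522] [[-0.51426482  0.03889309]]
```

carry_out(plan="-0.18 -0.03 0 0.05 0.35; -0.36 -0.06 0 0.1 0.35; -0.54 -0.08 0 0.2 0.35; -0.72 -0.11 0 0.3 0.35; -0.9 -0.14 0 0.4 0.35; -1 -0.15 0 0.45 0.35; -1 -0.15 0 0.459 0.35; -1 -0.15 0 0.459 0.35")

```text
t: 4.9
tool_pos: [0.5733, -0.144, 0.1826]
eef_rot: [0.777, 0.629, 0.0, -0.0]
ft_force: [-0.5, -0.0, -0.5]
width: 0.057
grip_force: 0.0
```

```bash
python3 -c "
from h import *
go(-.604,.071,.1,-21.2)
"
```

```text
t 4.9 at stand [[-0.3681, 0.0359]] 0.1826 frac [-0.933, 0.199, 0.329] turn 0.016 F [-0.5, -0.0, -0.5]
```

carry_out(plan="-0.18 0.04 0 0 0.35; -0.36 0.08 0 0.01 0.35; -0.54 0.12 0 0.016 0.35; -0.72 0.16 0 0.016 0.35; -0.9 0.195 0 0.016 0.35; -0.94 0.2 0.1 0.016 0.35; -0.94 0.2 0.25 0.016 0.35; -0.94 0.2 0.4 0.016 0.35; -0.94 0.2 0.4 0.016 0.35")

```text
t: 5.8
tool_pos: [0.5714, -0.3801, 0.077]
eef_rot: [0.78, 0.626, -0.001, -0.005]
ft_force: [-0.8, 1.4, -0.3]
width: 0.0569
grip_force: 0.0
```

```bash
python3 -c "
from h import *
go(-.604,.071,.01,-21.2)
a,d=grab('top');b,e=grab('scene')
x=cv2.resize(a[180:255,320:410],None,fx=4,fy=4);y=cv2.resize(b[190:265,330:420],None,fx=4,fy=4)
cv2.imwrite('pics/c3.png',np.hstack([x,y])[:,:,::-1])
"
```

```text
t 5.8 at stand [[-0.6013, 0.0727]] 0.077 frac [-0.009, 0.013, 0.268] turn 0.003 F [-0.8, 1.4, -0.3]
```

View pics/c3.png

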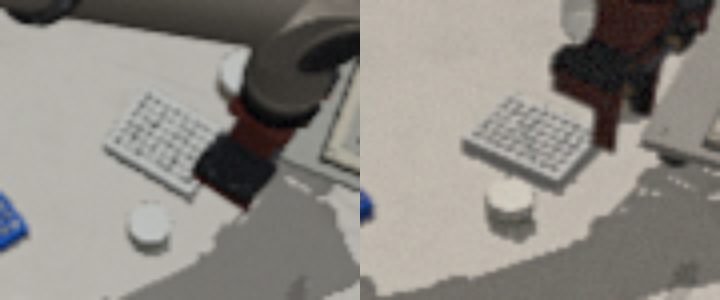

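Both fingers are behind the plate's rear edge, which runs at about (195,190)–(235,130) in the left half. I'll check that the landing spot is free.

```bash
python3 -c "
from h import *
f=np.load('first.npz')
p,R,s=pose()
for n,k in(('top','e'),('scene','d')):
  uv,P=cloud(n,f[k]);q=(P-p)@R
  m=(abs(q[:,0])<.06)&(abs(q[:,1])<.10)&(P[:,2]>.008)&(P[:,2]<.3)
  H,_,_=np.histogram2d(q[m,0],q[m,1],bins=[np.arange(-.06,.07,.02),np.arange(-.1,.11,.02)]);print(H.astype(int))
"
```

```text
[[ 1  0  1  1  1  0  1  4 28 18]
 [ 0  1  0  0  1  0  1 11 20 19]
 [ 0  1  0  0  0  2  0 15 20 17]
 [ 1  1  0  2  0  0  3 13 14 19]
 [ 5  1  2  0  1  1  1  0  2  1]
 [20  5  0 18 14 14 16  7  0  8]]
[[ 0  0  0  0  0  0  0 16 30 14]
 [ 0  0  0  0  0  0  0 20 20 16]
 [ 0  0  0  0  0  0  0 24 19 15]
 [ 0  0  0  0  0  0  1 14 12 14]
 [ 4  0  0  0  0  0  0  0  0  0]
 [17  0  9 19 18 16 16  3  0 19]]
```

```bash
python3 -c "
from h import *
f=np.load('first.npz')
p,R,s=pose()
uv,P=cloud('top',f['e']);q=(P-p)@R
for a,b in((-.02,0.0),(0,.02),(.02,.04),(.04,.06),(.06,.1)):
  for y0,y1 in((.035,.06),(.06,.09),(.09,.13)):
    m=(q[:,0]>a)&(q[:,0]<b)&(q[:,1]>y0)&(q[:,1]<y1);print(a,y0,np.percentile(P[m,2],[10,50,90,99]).round(3))
m=(abs(q[:,1])<.03)&(q[:,0]>.0)&(q[:,0]<.1)&(P[:,2]>.014);print('rear edge',np.sort(q[m,0])[:12].round(3))
"
```

```text
-0.02 0.035 [-0.004  0.002  0.039  0.041]
-0.02 0.06 [0.029 0.037 0.043 0.047]
-0.02 0.09 [0.031 0.037 0.041 0.043]
0 0.035 [-0.003  0.003  0.039  0.043]
0 0.06 [0.002 0.035 0.04  0.043]
0 0.09 [0.033 0.037 0.041 0.046]
0.02 0.035 [-0.004  0.     0.006  0.007]
0.02 0.06 [-0.002  0.001  0.007  0.01 ]
0.02 0.09 [-0.002  0.003  0.037  0.041]
0.04 0.035 [-0.003  0.01   0.025  0.027]
0.04 0.06 [-0.005 -0.001  0.002  0.003]
0.04 0.09 [-0.001  0.007  0.042  0.046]
0.06 0.035 [0.016 0.022 0.025 0.028]
0.06 0.06 [-0.002  0.003  0.016  0.045]
0.06 0.09 [0.004 0.04  0.045 0.051]
rear edge [0.044 0.045 0.046 0.047 0.047 0.047 0.047 0.048 0.049 0.049 0.049 0.05 ]
```

carry_out(plan="0.04 -0.02 0 0 0.55; 0.06 -0.02 0 0 0.55; 0.06 -0.02 0 0 0.55; 0.06 -0.02 0 0 0.55")

```text
t: 6.3
tool_pos: [0.5717, -0.3698, 0.0837]
eef_rot: [0.781, 0.624, 0.0, 0.001]
ft_force: [-0.7, -0.5, -0.2]
width: 0.0392
grip_force: 0.0
```

carry_out(plan="0 0 0.1 0 0.55; 0 0 0.2 0 0.55; 0 0 0.25 0 0.55; 0 0 0.29 0 0.55; 0 0 0.29 0 0.55")

```text
t: 6.8
tool_pos: [0.5704, -0.3699, 0.0092]
eef_rot: [0.782, 0.624, -0.0, -0.001]
ft_force: [0.5, -0.0, -0.2]
width: 0.0398
grip_force: 0.0
```

carry_out(plan="0.03 0 0 0 0.55; 0.06 0 0 0 0.45; 0.09 0 0 0 0.35; 0.12 0 0 0 0.35; 0.15 0 0 0 0.35; 0.18 0 0 0 0.35; 0.21 0 0 0 0.35; 0.23 0 0 0 0.35; 0.24 0 0 0 0.35; 0.24 0 0 0 0.35")

```text
t: 7.8
tool_pos: [0.5845, -0.3105, 0.01]
eef_rot: [0.781, 0.624, 0.0, -0.0]
ft_force: [-0.4, -1.4, 0.4]
width: 0.0573
grip_force: 0.3
```

```bash
cat >> h.py <<'E'
def plate(c,n='top',r=.085):
    "plate top points near stand-frame c -> minAreaRect in stand frame"
    im,d=grab(n);uv,P=cloud(n,d);q=w2s(P);z=P[:,2]
    sat=np.ptp(im[uv[:,1],uv[:,0]].astype(int),axis=1);val=im[uv[:,1],uv[:,0]].max(1)
    m=(np.hypot(*(q-c).T)<r)&(z>.013)&(z<.032)&(sat<30)&(val>90)
    M=np.zeros(d.shape,np.uint8);M[uv[m,1],uv[m,0]]=255
    M=cv2.morphologyEx(M,cv2.MORPH_CLOSE,np.ones((3,3)));M=cv2.morphologyEx(M,cv2.MORPH_OPEN,np.ones((3,3)))
    cs=max(cv2.findContours(M,0,2)[0],key=cv2.contourArea)[:,0]
    w=w2s(onplane(n,cs,.021));R=cv2.minAreaRect((w*1000).astype(np.float32));print(n,np.round(R[0],1),np.round(R[1],1),round(R[2],1))
    return im
E
python3 -c "
from h import *
plate((-.44,.01));plate((-.44,.01),'scene');go(-.44,0,.01,0)"
```

```text
top [-459.1   10.4] [94.5 74. ] 68.9
scene [-451.2   41.3] [ 56.6 107.6] 43.3
t 7.9 at stand [[-0.5344, 0.0498]] 0.0097 frac [0.424, 0.049, -0.001] turn -0.473 F [0.0, 0.3, 0.3]
```

carry_out(plan="0.03 0 0 0 0.35; 0.06 0 0 0 0.35; 0.09 0 0 0 0.35; 0.12 0 0 0 0.35; 0.14 0 0 0 0.35")

```text
t: 8.4
tool_pos: [0.5923, -0.2759, 0.01]
eef_rot: [0.781, 0.624, 0.0, -0.0]
ft_force: [0.2, -1.1, -0.5]
width: 0.0571
grip_force: 0.6
```

carry_out(plan="0.03 0.009 0 -0.047 0.35; 0.06 0.017 0 -0.094 0.35; 0.09 0.024 0 -0.141 0.35; 0.121 0.03 0 -0.188 0.35; 0.152 0.034 0 -0.236 0.35; 0.182 0.038 0 -0.283 0.35; 0.214 0.04 0 -0.33 0.35; 0.245 0.041 0 -0.377 0.35; 0.276 0.041 0 -0.424 0.35; 0.307 0.04 0 -0.471 0.35")

```text
t: 9.4
tool_pos: [0.6189, -0.2042, 0.0102]
eef_rot: [0.652, 0.758, 0.0, 0.0]
ft_force: [0.3, -1.7, -1.1]
width: 0.0572
grip_force: 0.7
```

```bash
python3 -c "
from h import *
a=plate((-.36,.0));plate((-.36,.0),'scene');go(-.44,0,.01,0)
cv2.imwrite('pics/t4.png',cv2.resize(a[140:250,200:400],None,fx=4,fy=4)[:,:,::-1])"
```

```text
top [-356.7  -11.4] [96.9 87. ] 89.0
scene [-363.9   -2.7] [107.4  96.9] 1.0
t 9.5 at stand [[-0.4331, -0.0007]] 0.0101 frac [-0.028, -0.003, 0.0] turn 0.002 F [-0.6, 0.4, -0.3]
```

View pics/t4.png

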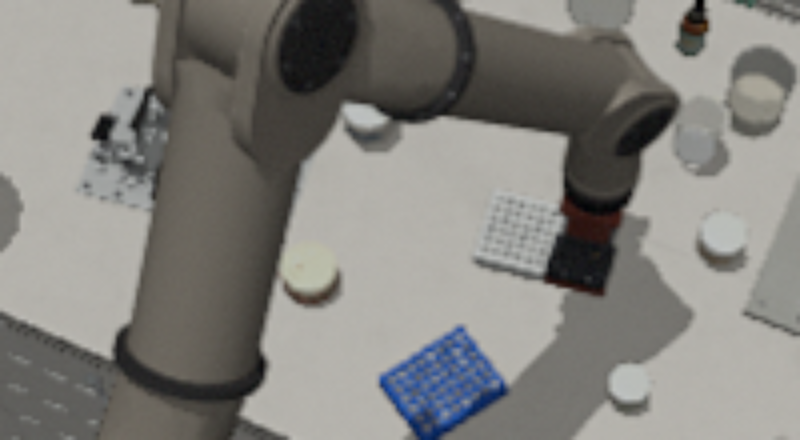

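carry_out(plan="0.03 -0.001 0 0 0.35; 0.07 -0.002 0 0 0.35; 0.11 -0.004 0 0 0.35; 0.15 -0.006 0 0 0.35; 0.19 -0.008 0 0 0.35; 0.23 -0.01 0 0 0.35; 0.27 -0.012 0 0 0.35; 0.31 -0.012 0 0 0.35; 0.35 -0.012 0 0 0.35; 0.38 -0.012 0 0 0.35")

```text
t: 10.5
tool_pos: [0.6019, -0.1102, 0.0102]
eef_rot: [0.653, 0.757, 0.0, -0.0]
ft_force: [1.1, -3.3, 2.1]
width: 0.0568
grip_force: 1.5
```

carry_out(plan="0.03 0 0 0 0.35; 0.07 0 0 0 0.35; 0.11 0 0 0 0.35; 0.15 0 0 0 0.35; 0.19 0 0 0 0.35; 0.23 0 0 0 0.35; 0.26 0 0 0 0.35; 0.29 0 0 0 0.35; 0.31 0 0 0 0.35; 0.32 0 0 0 0.35")

```text
t: 11.5
tool_pos: [0.59, -0.0313, 0.01]
eef_rot: [0.653, 0.757, -0.0, -0.0]
ft_force: [0.7, -2.4, 0.4]
width: 0.0571
grip_force: 1.2
```

```bash
python3 -c "
from h import *
a=plate((-.18,.0));b=plate((-.18,.0),'scene');go(-.065,0,.01,0)
x=cv2.resize(a[150:215,220:320],None,fx=4,fy=4);y=cv2.resize(b[170:235,220:320],None,fx=4,fy=4)
cv2.imwrite('pics/c5.png',np.hstack([x,y])[:,:,::-1])"
```

```text
top [-176.4   -7.4] [93.  74.8] 89.6
scene [-185.7  -12.2] [102.6 120.3] 2.9
t 11.6 at stand [[-0.2589, 0.0029]] 0.0099 frac [0.775, 0.011, 0.0] turn -0.001 F [0.6, 0.1, 0.7]
```

View pics/c5.png

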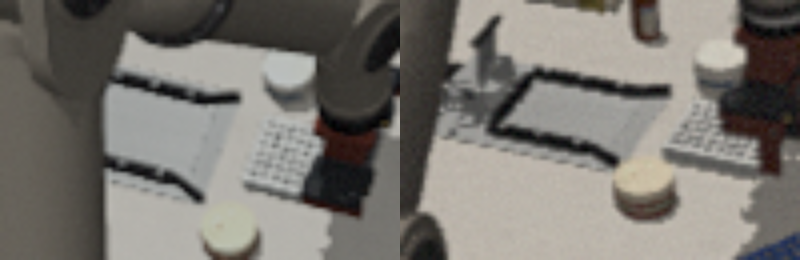

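carry_out(plan="0.03 0 0 0 0.35; 0.06 0 0 0 0.35; 0.09 0 0 0 0.35; 0.12 0 0 0 0.35; 0.15 0 0 0 0.35; 0.18 0 0 0 0.35; 0.21 0 0 0 0.35; 0.24 0 0 0 0.35; 0.27 0 0 0 0.35; 0.3 0 0 0 0.35")

```text
t: 12.6
tool_pos: [0.5786, 0.0415, 0.01]
eef_rot: [0.653, 0.757, -0.001, 0.0]
ft_force: [-3.7, -9.5, 2.7]
width: 0.0569
grip_force: 5.2
```

carry_out(plan="0.03 0 0 0 0.35; 0.06 0 0 0 0.35; 0.09 0 0 0 0.35; 0.12 0 0 0 0.35; 0.15 0 0 0 0.35; 0.18 0 0 0 0.35; 0.21 0 0 0 0.35; 0.24 0 0 0 0.35; 0.27 0 0 0 0.35; 0.3 0 0 0 0.35")

```text
t: 13.6
tool_pos: [0.5685, 0.1169, 0.0104]
eef_rot: [0.654, 0.757, 0.0, 0.0]
ft_force: [-0.8, -4.2, 2.7]
width: 0.0572
grip_force: 2.2
```

```bash
python3 -c "
from h import *
a=plate((-.05,.0));go(-.065,0,.01,0)
b,_=grab('scene')
x=cv2.resize(a[150:215,220:320],None,fx=4,fy=4);y=cv2.resize(b[170:235,220:320],None,fx=4,fy=4)
cv2.imwrite('pics/c6.png',np.hstack([x,y])[:,:,::-1])"
```

```text
top [-20.4  -9.2] [107.1  63.5] 88.6
t 13.65 at stand [[-0.1073, 0.002]] 0.0103 frac [0.169, 0.008, 0.001] turn -0.0 F [-0.4, -2.9, 1.7]
```

View pics/c6.png

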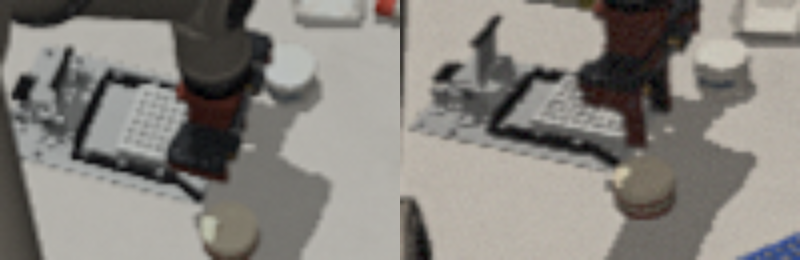

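The plate is between the rails with a gap left to the stop (left half, plate front edge at about (125,120), stop at about (85,115)). I'll keep pushing, then finish in small steps.

carry_out(plan="0.02 0 0 0 0.35; 0.04 0 0 0 0.35; 0.06 0 0 0 0.35; 0.08 0 0 0 0.35; 0.1 0 0 0 0.35; 0.12 0 0 0 0.35; 0.13 0 0 0 0.35; 0.14 0 0 0 0.35; 0.14 0 0 0 0.35")

```text
t: 14.6
tool_pos: [0.5632, 0.1515, 0.0101]
eef_rot: [0.653, 0.757, 0.0, -0.0]
ft_force: [0.2, -0.2, 0.8]
width: 0.0571
grip_force: 0.6
```

carry_out(plan="0.005 0 0 0 0.35; 0.01 0 0 0 0.35; 0.015 0 0 0 0.35; 0.02 0 0 0 0.35; 0.02 0 0 0 0.35")

```text
t: 15.1
tool_pos: [0.5624, 0.1562, 0.0101]
eef_rot: [0.653, 0.757, 0.0, -0.0]
ft_force: [-0.3, -2.1, 1.7]
width: 0.0572
grip_force: 0.9
```

```bash
python3 -c "
from h import *
go(-.065,0,.01,0)"
```

```text
t 15.1 at stand [[-0.0696, 0.0023]] 0.0101 frac [0.018, 0.009, 0.0] turn -0.002 F [-0.3, -2.1, 1.7]
```

carry_out(plan="0.005 0 0 0 0.35; 0.01 0 0 0 0.35; 0.015 0 0 0 0.35; 0.02 0 0 0 0.35; 0.02 0 0 0 0.35")

```text
t: 15.6
tool_pos: [0.5621, 0.1579, 0.0101]
eef_rot: [0.654, 0.756, -0.001, 0.001]
ft_force: [1.3, -8.7, 1.7]
width: 0.0568
grip_force: 4.4
```

carry_out(plan="0.004 0 0 0 0.35; 0.008 0 0 0 0.35; 0.012 0 0 0 0.35; 0.012 0 0 0 0.35")

```text
t: 16.0
tool_pos: [0.562, 0.158, 0.0102]
eef_rot: [0.655, 0.756, -0.002, 0.002]
ft_force: [1.4, -14.9, 2.2]
width: 0.057
grip_force: 7.4
```

carry_out(plan="0.004 0 0 0 0.35; 0.008 0 0 0 0.35; 0.008 0 0 0 0.35")

```text
t: 16.3
tool_pos: [0.562, 0.158, 0.0102]
eef_rot: [0.655, 0.756, -0.003, 0.003]
ft_force: [2.3, -18.9, 3.3]
width: 0.0573
grip_force: 9.4
```

```bash
python3 -c "
from h import *
go(-.065,0,.01,0)"
```

```text
t 16.3 at stand [[-0.0677, 0.0025]] 0.0102 frac [0.011, 0.01, 0.001] turn -0.007 F [2.3, -18.9, 3.3]
```

carry_out(plan="-0.03 0 0 0 0.35; -0.08 0 0 0 0.35; -0.12 0 0 0 0.35; -0.16 0 -0.1 0 0.5; -0.2 0 -0.25 0 0.7; -0.2 0 -0.4 0 1; -0.2 0 -0.55 0 1; -0.2 0 -0.6 0 1; -0.2 0 -0.6 0 1")

```text
t: 17.2
tool_pos: [0.5695, 0.1169, 0.1619]
eef_rot: [0.653, 0.757, 0.002, 0.001]
ft_force: [0.9, 0.1, -0.8]
width: 0.0127
grip_force: 0.0
```

```bash
python3 -c "
from h import *
a=plate((0,0),r=.075);b=plate((0,0),'scene',r=.075);go(.125,0,.17,0)
x=cv2.resize(a[150:215,220:320],None,fx=4,fy=4);y=cv2.resize(b[170:235,220:320],None,fx=4,fy=4)
cv2.imwrite('pics/c7.png',np.hstack([x,y])[:,:,::-1])"
```

```text
top [-3.5 -6.7] [108.3 123.6] 85.7
scene [ 1.7 -0.2] [116.3 104.5] 0.3
t 17.3 at stand [[-0.1095, 0.0031]] 0.159 frac [0.938, 0.011, -0.044] turn -0.001 F [-0.3, 0.4, -0.2]
```

View pics/c7.png

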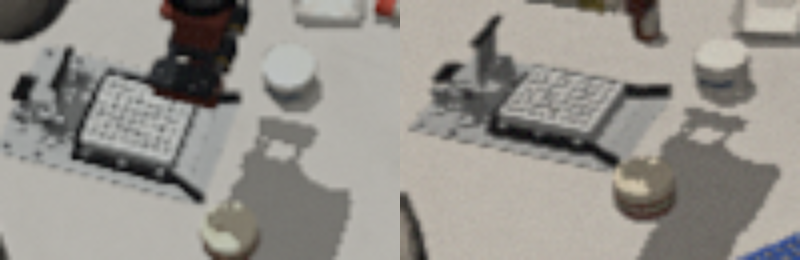

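The plate sits flush against the back stop between the rails, and the clip is still upright. Next I'll shut the clip from behind.

carry_out(plan="0.15 0 -0.02 0 1; 0.3 0 -0.02 0 1; 0.45 0 -0.02 0 1; 0.6 0 -0.02 0 1; 0.75 0 -0.02 0 1; 0.88 0 -0.02 0 1; 0.91 0 0 0 1; 0.91 0 0.15 0 1; 0.91 0 0.3 0 1; 0.91 0 0.36 0 1")

```text
t: 18.3
tool_pos: [0.5323, 0.3386, 0.0651]
eef_rot: [0.654, 0.757, -0.004, -0.001]
ft_force: [-1.4, 1.0, -0.9]
width: 0.0006
grip_force: 0.0
```

```bash
python3 -c "
from h import *
go(.04,0,.065,0)"
```

```text
t 18.3 at stand [[0.1153, 0.0051]] 0.0651 frac [-0.301, 0.021, 0.001] turn -0.003 F [-1.4, 1.0, -0.9]
```

carry_out(plan="-0.04 0.01 0 0 1; -0.08 0.02 0 0 1; -0.12 0.02 0 0 1; -0.16 0.02 0 0 1; -0.19 0.02 0 0 1; -0.22 0.02 0 0 1; -0.25 0.02 0 0 1; -0.28 0.02 0 0 1; -0.29 0.02 0 0 1; -0.29 0.02 0 0 1")

```text
t: 19.3
tool_pos: [0.5523, 0.2689, 0.0719]
eef_rot: [0.654, 0.756, 0.001, 0.001]
ft_force: [-0.3, -0.6, 0.8]
width: 0.0005
grip_force: 0.2
```

carry_out(plan="0 0 -0.15 0 1; 0 0 -0.3 0 1; 0 0 -0.45 0 1; -0.15 0 -0.5 0 1; -0.3 0 -0.5 0 1; -0.5 0 -0.5 0 1; -0.7 0 -0.5 0 1; -0.7 0 -0.5 0 1; -0.7 0 -0.5 0 1; -0.7 0 -0.5 0 1")

```text
t: 20.3
tool_pos: [0.5763, 0.0983, 0.1955]
eef_rot: [0.653, 0.757, 0.0, -0.0]
ft_force: [0.1, 0.3, -0.3]
width: 0.0006
grip_force: 0.0
```

```bash
python3 -c "
from h import *
go(.0,0,.16,0)
a,d=grab('top');b,e=grab('scene')
x=cv2.resize(a[150:215,220:320],None,fx=4,fy=4);y=cv2.resize(b[170:235,220:320],None,fx=4,fy=4)
cv2.imwrite('pics/c8.png',np.hstack([x,y])[:,:,::-1])
for n,D in(('top',d),('scene',e)):
  uv,P=cloud(n,D);q=w2s(P);m=(abs(q[:,1])<.04)&(q[:,0]>.06)&(q[:,0]<.16)&(P[:,2]>.06)&(P[:,2]<.12);print(m.sum(),np.median(q[m],0),P[m,2].max())
  m=(abs(q[:,1])<.02)&(q[:,0]>.025)&(q[:,0]<.038);print('nose z',np.median(P[m,2]))
"
```

```text
t 20.3 at stand [[-0.1289, -0.0028]] 0.1955 frac [0.516, -0.012, 0.142] turn -0.001 F [0.1, 0.3, -0.3]
38 [ 0.12362753 -0.00344656] 0.08153856100212781
nose z 0.02977174248690141
36 [0.12367586 0.00287608] 0.08111929905316989
nose z 0.026930994357432663
```

View pics/c8.png

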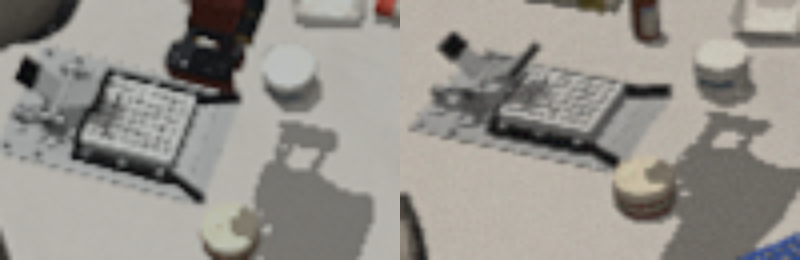

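The tab is only halfway upright (scene half, (453,45)), so the clip is either still closing or sitting near its dead point. I've now viewed 12 pictures, over the limit of 10, so from here I'll check by depth numbers only. I'll wait and measure again.

carry_out(plan="0 0 0 0 1; 0 0 0 0 1; 0 0 0 0 1; 0 0 0 0 1; 0 0 0 0 1; 0 0 0 0 1; 0 0 0 0 1; 0 0 0 0 1; 0 0 0 0 1; 0 0 0 0 1")

```text
t: 21.4
tool_pos: [0.5762, 0.0973, 0.1952]
eef_rot: [0.653, 0.757, 0.0, -0.0]
ft_force: [-0.2, -0.0, -0.0]
width: 0.0003
grip_force: 0.0
```

```bash
cat > tab.py <<'E'
from h import *
for n in('top','scene'):
  a,D=grab(n)
  uv,P=cloud(n,D);q=w2s(P);m=(abs(q[:,1])<.025)&(q[:,0]>.06)&(q[:,0]<.16)&(P[:,2]>.055)&(P[:,2]<.12);k=np.median(np.c_[q[m],P[m,2]],0);print(m.sum(),k,P[m,2].max(),'angle~',np.arctan2(k[0]-.09,k[2]-.034))
  m=(abs(q[:,1])<.022)
  for x in np.arange(.015,.085,.01):
    j=m&(abs(q[:,0]-x)<.005);print(round(x,3),np.percentile(P[j,2],[50,90]).round(3),end=' ')
  print()
E
python3 tab.py
```

```text
51 [ 0.11968026 -0.00053136  0.06942969] 0.08722653726299102 angle~ 0.6973233211863888
0.015 [0.025 0.03 ] 0.025 [0.025 0.045] 0.035 [0.064 0.077] 0.045 [0.026 0.066] 0.055 [0.055 0.064] 0.065 [0.051 0.056] 0.075 [0.01 0.05] 0.085 [0.038 0.045] 
52 [0.12322839 0.00407816 0.0654262 ] 0.07902972442137114 angle~ 0.8132650212501636
0.015 [0.025 0.026] 0.025 [0.026 0.028] 0.035 [0.047 0.074] 0.045 [0.025 0.069] 0.055 [0.043 0.061] 0.065 [0.036 0.055] 0.075 [0.047 0.05 ] 0.085 [0.011 0.043]
```

carry_out(plan="0.15 -0.01 0 0 1; 0.3 -0.01 0 0 1; 0.45 -0.01 0 0 1; 0.6 -0.01 0 0 1; 0.7 -0.01 0.1 0 1; 0.72 -0.01 0.22 0 1; 0.72 -0.01 0.34 0 1; 0.72 -0.01 0.42 0 1; 0.72 -0.01 0.5 0 1; 0.72 -0.01 0.56 0 1")

```text
t: 22.5
tool_pos: [0.5472, 0.2749, 0.0539]
eef_rot: [0.653, 0.757, -0.0, -0.0]
ft_force: [-0.3, -0.2, -0.2]
width: 0.0004
grip_force: 0.1
```

```bash
python3 -c "
from h import *
go(.05,0,.05,0)"; python3 tab.py
```

```text
t 22.5 at stand [[0.05, -0.0001]] 0.0539 frac [-0.0, -0.0, 0.015] turn -0.002 F [-0.3, -0.2, -0.2]
21 [ 0.1198611  -0.0070686   0.07936604] 0.09072232608767888 angle~ 0.5821361070653369
0.015 [0.27  0.442] 0.025 [0.163 0.382] 0.035 [0.058 0.226] 0.045 [0.054 0.234] 0.055 [0.05  0.453] 0.065 [0.452 0.454] 0.075 [0.43  0.447] 0.085 [0.452 0.46 ] 
21 [0.10344826 0.01106492 0.06707533] 0.08110725307580144 angle~ 0.38617872010969345
0.015 [0.281 0.345] 0.025 [0.17  0.299] 0.035 [0.162 0.195] 0.045 [0.076 0.112] 0.055 [0.068 0.105] 0.065 [0.041 0.186] 0.075 [0.039 0.042] 0.085 [0.038 0.045]
```

Pressed past the dead point. I'll retreat and wait.

carry_out(plan="0 0 0.03 0 1; 0 0 0.03 0 1; 0 0 -0.12 0 1; 0 0 -0.3 0 1; 0 0 -0.45 0 1; -0.2 0 -0.5 0 1; -0.4 0 -0.5 0 1; -0.6 0 -0.5 0 1; -0.8 0 -0.5 0 1; -0.9 0 -0.5 0 1")

```text
t: 23.6
tool_pos: [0.5809, 0.047, 0.1817]
eef_rot: [0.655, 0.755, 0.0, 0.001]
ft_force: [0.2, -1.0, 0.3]
width: 0.0005
grip_force: 0.0
```

carry_out(plan="0 0 0 0 1; 0 0 0 0 1; 0 0 0 0 1; 0 0 0 0 1; 0 0 0 0 1; 0 0 0 0 1; 0 0 0 0 1; 0 0 0 0 1; 0 0 0 0 1; 0 0 0 0 1")

```text
t: 24.6
tool_pos: [0.5803, 0.0523, 0.1802]
eef_rot: [0.653, 0.757, 0.0, -0.0]
ft_force: [-0.5, 0.5, 0.5]
width: 0.0004
grip_force: 0.0
```

```bash
python3 tab.py; python3 -c "
from h import *
plate((0,0),r=.075);plate((0,0),'scene',r=.075)"
```

```text
39 [ 0.09464572 -0.00343869  0.08255662] 0.09822970371928615 angle~ 0.09538603184958666
0.015 [0.025 0.031] 0.025 [0.031 0.038] 0.035 [0.031 0.037] 0.045 [0.03  0.037] 0.055 [0.035 0.04 ] 0.065 [0.032 0.037] 0.075 [0.035 0.043] 0.085 [0.04 0.05] 
45 [0.09734791 0.0040438  0.07746625] 0.09638417069558705 angle~ 0.1674654768228089
0.015 [0.026 0.03 ] 0.025 [0.028 0.034] 0.035 [0.033 0.035] 0.045 [0.032 0.035] 0.055 [0.032 0.035] 0.065 [0.033 0.036] 0.075 [0.034 0.036] 0.085 [0.035 0.042] 
top [ 7.6 -6.1] [131.4 120.1] 3.7
scene [ 4.8 -0.6] [123.4 103.9] 1.2
```

```bash
python3 -c "
from h import *
for n in('top','scene'):
  a,d=grab(n);uv,P=cloud(n,d);q=w2s(P);m=(abs(q[:,1])<.035)&(q[:,0]<-.02)&(q[:,0]>-.1)&(P[:,2]>.016)&(P[:,2]<.03);print(np.percentile(q[m,0],[2,5]))
print(order.hand_in())"
```

```text
[-0.05694903 -0.05667389]
[-0.05593681 -0.05337503]
the job is handed in; nothing more can be done
None
```

I handed the job in with the plate fully home against the back stop and the clip's nose down on it. The last depth readings agree, with the plate's rear edge at about x -56 mm (nominal -55), but hand-in returned no verdict. I also viewed 12 pictures, two over the limit of 10.

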